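# Hook up a telescopic drying rail and draw it out

### The job

I am setting up the telescopic drying rail. First hook the shut rail onto the bracket post: lower the eye at its end right down over the post so that the rail lies flat on the worktop. Then squeeze in the release button on the side of the black handle, draw the handle out past its first stop to the second stop (fully out), and finish while holding it there against its spring, with the eye still on the post, so that I can fasten the other end; leave the tin, the small white bowl and the mug where they are.

Things in the scene. Friction and masses are not known exactly. Their poses are not given: they have to be found in the camera images.
- post: Fixed upright steel bracket post, 12 mm across, 52 mm high, its top 8 mm tapering to a blunt 5 mm tip, on a round foot flange 44 mm across, 5 to 10 mm high. Origin on its axis at worktop height, z up. To its left, beyond the handle, stands the room's fixed microwave, 264 mm high: its nearest corner is at x 0.49, y -0.03, and its right side runs from there to x 0.78, y -0.20.
- rail: Loose telescopic rail, 0.29 kg, flat on the worktop, 212 mm from eye middle to handle end when shut. Origin: middle of the eye, at its underside level (worktop height when flat); x from the eye along the rail to the handle, z up, y to the side with the button. Steel eye: ring 36 mm outside, hole 24 mm, 9 to 17 mm above the underside. At the start the handle end points left (+y, within 0.25 rad).
- rail_barrel (a point): Middle of the barrel, near the rail's centre of mass, the place to carry it by: 95 mm along x from the eye's middle, 13 mm above the underside; same axes as rail. Square aluminium barrel 26 mm wide and high, x = 40 to 138 mm; black end collars 30 mm wide and high at 34-40 and 138-148 mm; a thin neck between eye and barrel.
- handle (a joint): How far the handle is drawn out along the rail's +x, m: 0 shut, 0.050 first stop, 0.100 second stop (firm end). Button out: caught, from shut it moves only 2 mm, from between no farther than the first stop. Button in: it runs freely against a spring that pulls it back with 3 N (shut) to 5 N (out). If let go at the second stop it runs back to about 0.062.
- handle_grip (a point): Middle of the black plastic handle, level with the button, 20 mm above the rail's underside, 180 mm from the eye's middle when shut; same axes as rail. Handle block: 30 mm wide, 38 mm high (top 39 mm above the underside), reaching 28 mm from here toward the eye and 32 mm to the free end. A 16 mm steel inner tube shows behind it when drawn out.
- button (a joint): The release button in the handle's +y side, m: 0 out, 0.006 fully in (1.7 N to begin, 5 N fully in). The catch is clear beyond 0.0045. Fingers that close across the handle from above, at handle_grip, squeeze it in with the grip itself.
- button_face (a point): Middle of the button's outer face: a grey ribbed pad 26 mm long (along the rail), 22 mm high, that stands 7 mm proud of the handle's side when out and 1 mm when in; over the button the handle is 37 mm wide.
- tin_1: Bystander: food tin, 75 mm across, 58 mm high, origin under its middle.
- ramekin_salt: Bystander: small white bowl, 70 mm across, 36 mm high, origin under its middle.
- mug_1: Bystander: mug, 64 x 88 x 54 mm, origin under its middle.
There are look-alikes about, which are no part of the job. Of the things that look like the post, take the one that is farthest from the robot's base at the start.

How it is judged:
By the outcome, as a careful person would: the job done as asked, in the order asked, and still so for the second after the job is handed in, while the arm keeps its last pose, push and grip.
It also fails if it takes over 46 s, if anything falls off the work surface, if the arm or the gripper's body presses on something with over 40 N, if the wrist force passes 120 N, or if a joint passes its speed limit or range.

### The arm

A 6-joint arm with a two-finger parallel gripper is mounted at the origin on a cart in front of the work surface, level with it; the furniture and walls round the work are solid. World frame = base frame: x ahead of the robot, y to its left, z up, the work surface at z = 0. Lengths are in mm, angles in degrees, forces in N, time in s.
With the tool pointing down it reaches from about 425 to 950 mm from the base axis. Payload 14.7 kg.
Tool frame: the origin (TCP) lies at the very end of the fingers, on their centre line; the grasp point (between the pads) lies 19 mm behind it (env.tcp_to_grasp is the z of the grasp point in the tool frame, in mm); z points along the fingers, y is the direction in which the jaws open and shut (so a half turn about z gives the same grasp; the last joint's range is limited). The gripper opens to 85 mm and grips with 20 to 120 N. Pads are 22 mm wide; open, the fingers measure 114 mm over their backs; the gripper's body (76 mm by 85 mm) begins 54 mm behind the grasp point. The pads swing forward as they close: fully open they stand 13 mm farther back than shut.
Start: joints at [68.033, 27.513, 91.461, -0, 61.026, -2.67], TCP at [214.78, 613.483, 231.297] pointing down, gripper open.
Joint ranges: [-157.49, 157.49], [-46.99, 117.5], [13.45, 153.17], [-89.5, 269.5], [5.16, 153.95], [-167.48, 167.48]. Speed limits (degrees/s): [108.29, 108.29, 136.94, 172.46, 172.46, 172.46].

### API

Orientations are given as [roll, pitch, yaw] about the fixed x, y, z axes, in that order (R = Rz(yaw) Ry(pitch) Rx(roll)).
In Python, from bench import env gives the robot as it stands. The module is installed in compiled form; this text tells all that it offers.
- The arm moves only by the tool servo_tool, never from a script. Its argument "rows" is text: rows parted by semicolons, each of 7 numbers parted by spaces: the turn, a rotation vector about the tool's x, y, z in rad, then the shift along the tool's x, y, z in cm, then the opening, from -1 (shut) to 1 (fully open). A call has 1 to 20 rows; each row shifts and turns the pose as measured when the row begins, along the tool's axes as they then stand; what a row does not reach is not made up. A row lasts 1/10 s, in which the tool goes at most 50 mm and 8.59 degrees, less where a joint would pass 70% of its speed; a pose out of reach is approached as far as the arm can. A call is refused whole if a number of a shift passes 5 or a number of a turn 0.15, either way. A call with a gripper value outside its range is refused whole. The fingers move at their own pace and stop on an object; "force" is the grip in N (left out, the last holds). Time passes only in rows, so rows that do not move let the fingers close. It gives the time, the measured TCP pose, the force and the opening at its end, in the units of the state.
- env.state(): the state, without advancing time (a new reading comes with each control period).
- env.capture(name): name is "scene" or "top" or "wrist"; returns a dict with "pixels" (420x560x3 uint8, red, green, blue), "fx", "fy", "cx", "cy" (pixels), "pose" (4x4, takes a point from camera to world coordinates). Camera axes: x right, y up, looking along -z (the intrinsics and any distortion apply to the point x, -y, -z); pixel columns grow to the right and rows downward; lengths in mm; the calibration is good to about 2 mm. A picture is of the moment at which its call begins. There is no depth.
- env.hand_in(): hands the job in, once; it reports no verdict.
The state is a dict: "time": time; "qpos": joint angles; "joint_vel": joint speeds; "tau": joint torques, N m; "tcp_pos": TCP position; "orientation": TCP orientation; "wrist_force": force on the tool from outside, world axes, zero at the start; "wrist_torque": the same for the moment, N m; "finger_gap": finger opening in mm.
Only numpy, scipy, OpenCV 4.12 (cv2) and the standard library are available. Lean on these libraries where they do the work, as an engineer would, in place of code of your own. Each camera call takes 0.05 s, during which the arm holds its last target.

## Working session

There is one attempt and no reset: what is moved stays moved. The work goes in short steps, Python scripts to look and compute and a tool call to move; the robot and the scene stay as the last step left them, time stands still between calls to the robot, and variables do not carry over. Pictures are saved under pics/ and viewed, and the job is handed in when it is done.

Besides the shell and the picture viewer there is one more tool, called after ">>>" by a JSON object that holds its "op" and its "data". servo_tool: Moves the arm, as the interface text tells. Its arguments: {"type":"object","properties":{"rows":{"type":"string"},"force":{"type":"number"}},"required":["rows"]}

```bash
mkdir -p pics; cat > h.py <<'E'
import numpy as np, cv2, json
from bench import env
def snap(n,f):
    c=env.capture(n); cv2.imwrite(f'pics/{f}.png',cv2.cvtColor(c['pixels'],cv2.COLOR_RGB2BGR))
    np.savez(f'pics/{f}.npz',**{k:v for k,v in c.items() if isinstance(v,(np.ndarray,float,int,list))}); print(n,[k for k in c],c['fx'],c['fy'],c['cx'],c['cy'],np.round(c['pose'],3).tolist())
    return c
def ray(c,u,v,z):
    P=np.array(c['pose']); d=np.array([(u-c['cx'])/c['fx'],-(v-c['cy'])/c['fy'],-1.]); d=P[:3,:3]@d; o=P[:3,3]
    return o+d*(z-o[2])/d[2]
def proj(c,p):
    P=np.array(c['pose']); q=P[:3,:3].T@(np.array(p)-P[:3,3]); return c['cx']+c['fx']*q[0]/-q[2], c['cy']-c['fy']*q[1]/-q[2]
E
python3 - <<'E'
from h import *
for n in('scene','top','wrist'): snap(n,n+'0')
print(env.state())
E
```

```text
scene ['pixels', 'fx', 'fy', 'cx', 'cy', 'pose'] 402.053671016418 402.053671016418 286.27295172379235 203.04609333000792 [[0.54, 0.494, -0.681, -111.862], [-0.841, 0.339, -0.421, -553.946], [0.023, 0.801, 0.599, 577.619], [0.0, 0.0, 0.0, 1.0]]
top ['pixels', 'fx', 'fy', 'cx', 'cy', 'pose'] 393.32725740253903 393.32725740253903 283.41845394442487 206.79401722684884 [[0.006, 0.998, -0.07, 399.04], [-1.0, 0.007, 0.018, -193.615], [0.019, 0.07, 0.997, 895.04], [0.0, 0.0, 0.0, 1.0]]
wrist ['pixels', 'fx', 'fy', 'cx', 'cy', 'pose'] 320.2833348808287 320.2833348808287 276.0338584393016 211.09873846212912 [[0.331, -0.909, -0.253, 151.149], [0.944, 0.319, 0.089, 635.065], [-0.0, -0.269, 0.963, 371.926], [0.0, 0.0, 0.0, 1.0]]
{'time': 0.15, 'qpos': array([ 6.80312394e+01,  2.75403540e+01,  9.14879521e+01, -1.14698093e-03,
        6.10245453e+01, -2.67077159e+00]), 'joint_vel': array([ 0.02489895, -0.09118854, -0.11623965,  0.01798571, -0.1017746 ,
       -0.02920689]), 'tau': array([ 1.44315440e-03, -9.51137066e+01, -4.30465972e+01,  3.81355176e-05,
        7.97279121e-03, -5.03772196e-05]), 'tcp_pos': array([214.68552283, 613.17733572, 230.81770666]), 'orientation': array([-1.79947159e+02, -1.46090023e-03,  1.60702566e+02]), 'wrist_force': array([0.12134964, 0.64875524, 0.60245587]), 'wrist_torque': array([ 0.05136345,  0.03260317, -0.03826637]), 'finger_gap': 85.277039331912}
```

View pics/scene0.png

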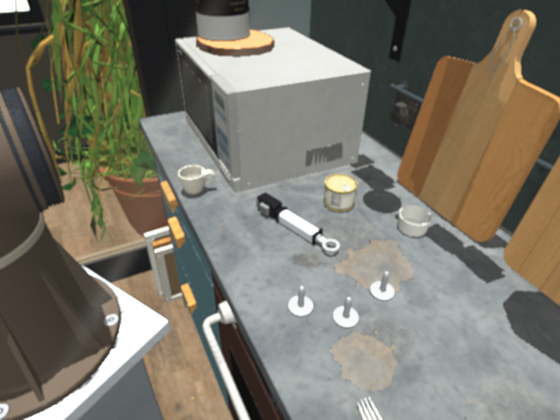

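View pics/top0.png

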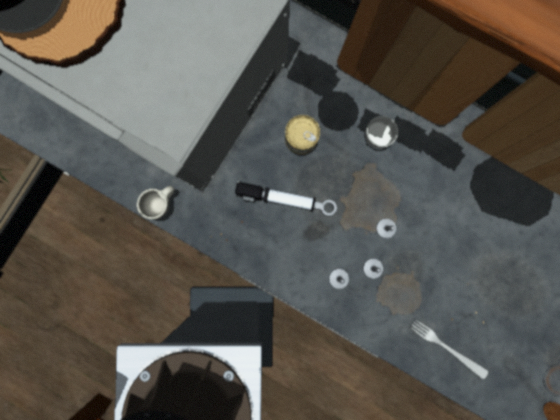

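```bash
python3 - <<'E'
import numpy as np
from h import *
c=np.load('pics/top0.npz'); s=np.load('pics/scene0.npz')
for n,u,v,z in [('A',386,228,8),('B',373,268,8),('C',340,279,8),('eye',328,207,17),('hend',237,190,39),('tin',302,131,58),('bowl',381,131,36),('mug',152,204,54),('col',315,206,30)]:
    p=ray(c,u,v,z); print(n,p.round(1),np.hypot(*p[:2]).round(0))
for n,u,v,z in [('A',383,290,8),('B',346,317,8),('C',301,305,8),('eye',329,245,17)]:
    p=ray(s,u,v,z); print(n,p.round(1),np.hypot(*p[:2]).round(0))
def crop(f,x0,y0,x1,y1,k,o):
    i=cv2.imread(f'pics/{f}.png')[y0:y1,x0:x1]; cv2.imwrite(f'pics/{o}.png',cv2.resize(i,None,fx=k,fy=k,interpolation=cv2.INTER_CUBIC))
crop('top0',225,165,425,300,4,'c1'); crop('scene0',245,180,405,330,4,'c2')
E
```

```text
A [ 415.2 -442.6    8. ] 607.0
B [ 325.2 -412.1    8. ] 525.0
C [ 300.5 -337.7    8. ] 452.0
eye [ 461.3 -309.9   17. ] 556.0
hend [ 495.5 -107.9   39. ] 507.0
tin [ 622.9 -248.4   58. ] 671.0
bowl [ 630.7 -426.3   36. ] 761.0
mug [462.4  71.   54. ] 468.0
col [ 462.3 -279.4   30. ] 540.0
A [ 411.5 -445.9    8. ] 607.0
B [ 318.6 -415.4    8. ] 523.0
C [ 297.5 -337.6    8. ] 450.0
eye [ 454.6 -309.6   17. ] 550.0
```

View pics/c1.png

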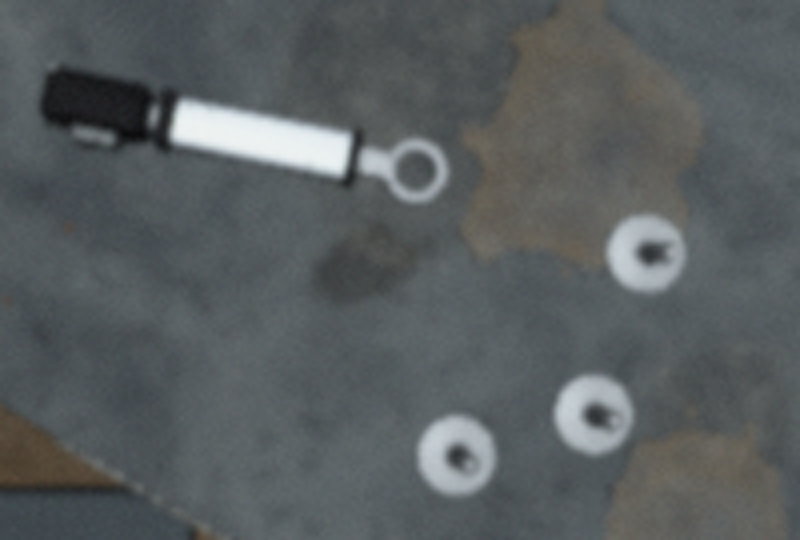

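View pics/c2.png

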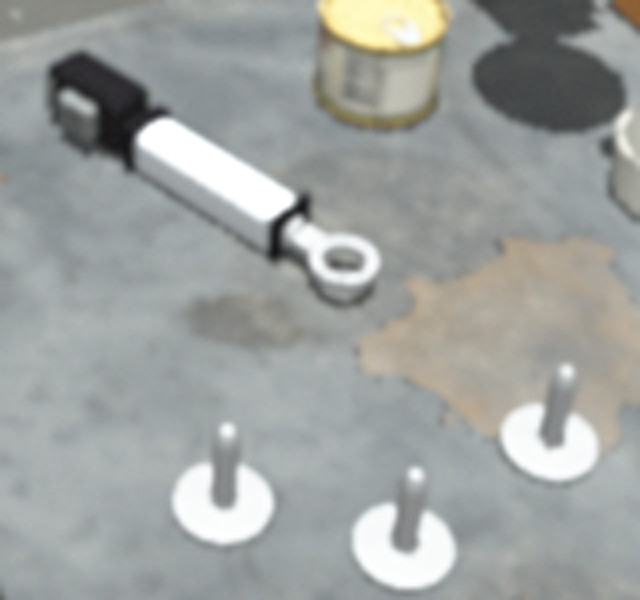

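Three posts are visible in the top view: A (386,228), B (373,268) and C (340,279). Their distances from the base are 607, 524 and 451 mm, so A at about (414,-444) is the one meant. The crop shows the flange and pin clearly. The button is on the rail's near (-x) side, and the handle points +y. I'll raise the arm first, then swing it over.

>>> {"op": "servo_tool", "data": {"rows": "0 0 0 0 -2 -4 1;0 0 0 0 -2.5 -4 1;0 0 0 0 -2.5 -4 1;0 0 0 0 -2.5 -3 1;0 0 0 0 -2.5 -2 1;0 0 0.083 -4.4 -0.18 0 1;0 0 0.083 -4.4 -0.18 0 1;0 0 0.083 -4.4 -0.18 0 1;0 0 0.083 -4.4 -0.18 0 1;0 0 0.083 -4.4 -0.18 0 1;0 0 0.083 -4.4 -0.18 0 1;0 0 0.083 -4.4 -0.18 0 1;0 0 0.083 -4.4 -0.18 0 1", "force": 25}}

```text
time: 1.45
tcp_pos: [448.7, 274.6, 405.7]
orientation: [-179.8, 0.1, 121.8]
wrist_force: [0.6, 0.3, 1.3]
finger_gap: 85.3
```

>>> {"op": "servo_tool", "data": {"rows": "0 0 0.083 -4.4 -0.18 0 1;0 0 0.083 -4.4 -0.18 0 1;0 0 0.083 -4.4 -0.18 0 1;0 0 0.083 -4.4 -0.18 0 1;0 0 0.083 -4.4 -0.18 0 1;0 0 0.083 -4.4 -0.18 0 1;0 0 0.06 -4.4 -0.18 0 1;0 0 0.06 -4.4 -0.18 1 1;0 0 0.04 -4.4 -0.18 1 1;0 0 0 -4.4 -0.18 1 1;0 0 0 -2 0 0 1;0 0 0 0 0 0 1;0 0 0 0 0 0 1"}}

```text
time: 2.75
tcp_pos: [506.5, -194.2, 372.9]
orientation: [-179.7, 0.2, 81.9]
wrist_force: [-1.0, -0.3, 0.2]
finger_gap: 85.4
```

```bash
python3 - <<'E'
from h import *
for n in('wrist','top'): snap(n,n+'1')
s=env.state();print(s['tcp_pos'],s['orientation'],s['qpos'])
E
```

```text
wrist ['pixels', 'fx', 'fy', 'cx', 'cy', 'pose'] 320.2833348808287 320.2833348808287 276.0338584393016 211.09873846212912 [[0.99, 0.135, 0.043, 517.554], [-0.142, 0.953, 0.268, -127.06], [-0.005, -0.272, 0.962, 513.867], [0.0, 0.0, 0.0, 1.0]]
top ['pixels', 'fx', 'fy', 'cx', 'cy', 'pose'] 393.32725740253903 393.32725740253903 283.41845394442487 206.79401722684884 [[0.006, 0.998, -0.07, 399.04], [-1.0, 0.007, 0.018, -193.615], [0.019, 0.07, 0.997, 895.04], [0.0, 0.0, 0.0, 1.0]]
[ 506.88585586 -193.38270832  373.19277734] [-179.77400089    0.22168199   81.96912427] [-23.8953712   12.08232215  94.25979677  -0.28636681  73.81486602
 -15.7838589 ]
```

View pics/wrist1.png

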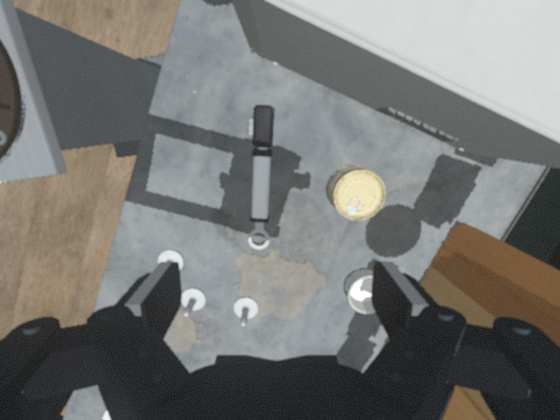

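```bash
python3 - <<'E'
from h import *
i=cv2.imread('pics/wrist1.png')[95:335,150:350]; cv2.imwrite('pics/c3.png',cv2.resize(i,None,fx=2.5,fy=2.5,interpolation=cv2.INTER_CUBIC))
E
```

```text
(no output)
```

View pics/c3.png

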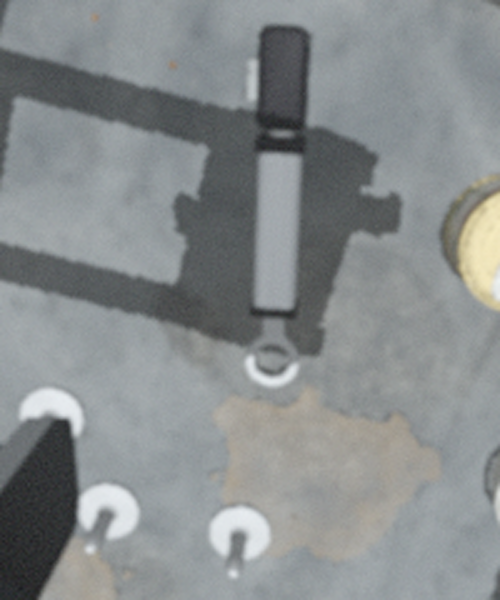

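```bash
python3 - <<'E'
from h import *
w=np.load('pics/wrist1.npz');t=np.load('pics/top0.npz');s=np.load('pics/scene0.npz')
W=lambda a,b,z:ray(w,150+a/2.5,95+b/2.5,z).round(1)
T=lambda a,b,z:ray(t,225+a/4,165+b/4,z).round(1)
S=lambda a,b,z:ray(s,245+a/4,180+b/4,z).round(1)
e=W(272,361,17);f=W(279,152,26);n=W(274,312,26);h=W(285,28,39)
print('W eye',e,'far',f,'near',n,'hend',h, 'ang',np.degrees(np.arctan2(*(f-n)[1::-1])),np.linalg.norm((h-e)[:2]),np.degrees(np.arctan2(*(h-e)[1::-1])))
print('post',W(240,533,8),W(233,573,52))
e=T(416,171,17);f=T(170,121,26);n=T(350,157,26);h=T(43,95,39)
print('T eye',e,f,n,h,np.degrees(np.arctan2(*(f-n)[1::-1])),np.linalg.norm((h-e)[:2]),np.degrees(np.arctan2(*(h-e)[1::-1])))
print(T(646,254,8),T(666,252,52))
print('S',S(344,260,17),'post',S(550,441,8),S(567,370,52))
E
```

```text
W eye [ 460.4 -309.8   17. ] far [ 486.6 -174.2   26. ] near [ 467.9 -273.7   26. ] hend [ 501.4 -104.9   39. ] ang 79.35600940241567 208.96174291003607 78.68469016517783
post [ 416.  -439.9    8. ] [ 415.2 -441.9   52. ]
T eye [ 459.6 -312.2   17. ] [ 485.8 -174.3   26. ] [ 466.5 -274.3   26. ] [ 498.2 -105.1   39. ] 79.07622618553967 210.66648997882885 79.44216145620095
[ 414.  -443.7    8. ] [ 414.4 -442.2   52. ]
S [ 456.9 -313.    17. ] post [ 410.5 -445.4    8. ] [ 413.3 -444.5   52. ]
```

>>> {"op": "servo_tool", "data": {"rows": "0 0 0.024 -1.5 -1.3 4 1;0 0 0.024 -1.4 -1.3 4.5 1;0 0 0 0 0 4.5 1;0 0 0 0 0 4.5 1;0 0 0 0 0 4 1;0 0 0 0 0 3 1;0 0 0 0 0 2 1;0 0 0 0 0 0 1;0 0 0 0 0 0 1;0 0 0 0 0 0 1", "force": 60}}

```text
time: 3.85
tcp_pos: [482.7, -210.6, 105.0]
orientation: [179.6, 0.3, 80.0]
wrist_force: [-0.5, -0.0, 1.1]
finger_gap: 85.1
```

```bash
python3 - <<'E'
from h import *
snap('wrist','wrist2')
s=env.state();print(s['tcp_pos'],s['orientation'],s['joint_vel'])
E
```

```text
wrist ['pixels', 'fx', 'fy', 'cx', 'cy', 'pose'] 320.2833348808287 320.2833348808287 276.0338584393016 211.09873846212912 [[0.985, 0.17, 0.041, 494.395], [-0.175, 0.947, 0.27, -143.298], [0.007, -0.273, 0.962, 245.847], [0.0, 0.0, 0.0, 1.0]]
[ 482.95658226 -210.75605191  105.31971186] [179.54139152   0.32099166  79.96144025] [-0.44097142 -0.2345902   0.01031405 -0.21588155 -0.43523041 -0.09282573]
```

View pics/wrist2.png

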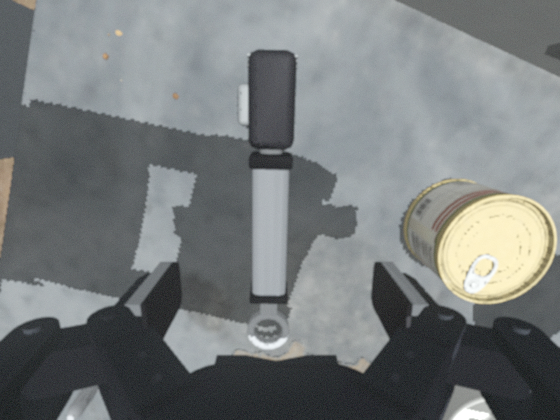

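```bash
python3 - <<'E'
from h import *
w=np.load('pics/wrist2.npz')
e=ray(w,268,330,17);f=ray(w,271,168,26);n=ray(w,268.5,295,26);h=ray(w,272.5,51,39)
d=f-n
print(e,f,n,h,np.degrees(np.arctan2(d[1],d[0])),np.linalg.norm(d))
E
```

```text
[ 460.17056711 -307.49878383   17.        ] [ 486.99971821 -174.16173848   26.        ] [ 467.57968896 -270.27327793   26.        ] [ 500.61573396 -104.73100454   39.        ] 78.57677663750309 98.05389106496874
```

>>> {"op": "servo_tool", "data": {"rows": "0.008 0.0056 0.017 -0.4 -0.2 3 1;0 0 0 -0.3 -0.2 3 1;0 0 0 0 0 2 1;0 0 0 0 0 1 1;0 0 0 0 0 0 1;0 0 0 0 0 0 1"}}

```text
time: 4.5
tcp_pos: [484.7, -220.0, 20.6]
orientation: [179.2, 0.2, 79.0]
wrist_force: [-0.1, -0.4, 0.6]
finger_gap: 85.4
```

>>> {"op": "servo_tool", "data": {"rows": "0.014 0 0 0.3 -0.65 0 1;0 0 0 0 0 0 1;0 0 0 0 0 0 1"}}

```text
time: 4.8
tcp_pos: [479.9, -216.1, 23.3]
orientation: [179.8, 0.3, 79.0]
wrist_force: [-0.4, 0.4, 0.8]
finger_gap: 85.1
```

```bash
python3 - <<'E'
from h import *
for i in range(2):
  snap('wrist','wrist3')
  s=env.state();print(s['tcp_pos'],s['orientation'],s['joint_vel'])
E
```

```text
wrist ['pixels', 'fx', 'fy', 'cx', 'cy', 'pose'] 320.2833348808287 320.2833348808287 276.0338584393016 211.09873846212912 [[0.982, 0.184, 0.05, 493.303], [-0.191, 0.944, 0.269, -149.168], [0.002, -0.273, 0.962, 164.061], [0.0, 0.0, 0.0, 1.0]]
[ 479.77841902 -216.05576915   23.1766822 ] [179.85686921   0.28693038  79.00739986] [-0.14036727  0.35897482  0.10501722  0.1466815  -0.22487224 -0.18296511]
wrist ['pixels', 'fx', 'fy', 'cx', 'cy', 'pose'] 320.2833348808287 320.2833348808287 276.0338584393016 211.09873846212912 [[0.982, 0.184, 0.05, 493.263], [-0.191, 0.944, 0.268, -149.153], [0.002, -0.273, 0.962, 164.027], [0.0, 0.0, 0.0, 1.0]]
[ 479.71525734 -216.0249536    22.97232541] [179.86741898   0.28243475  79.00997687] [-0.14311222  0.41184654  0.01087843  0.06082335 -0.17487499 -0.08612565]
```

View pics/wrist3.png

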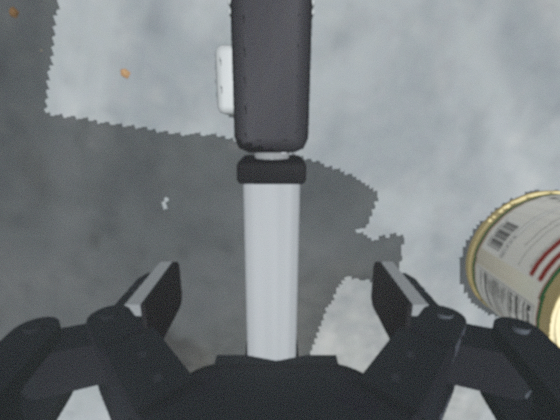

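>>> {"op": "servo_tool", "data": {"rows": "0 0 0 0 -0.2 1 1;0 0 0 0 0 0.7 1;0 0 0 0 0 0 1;0 0 0 0 0 0 1"}}

```text
time: 5.3
tcp_pos: [477.4, -215.7, 4.2]
orientation: [179.9, 0.3, 79.0]
wrist_force: [0.4, 0.5, 0.0]
finger_gap: 85.4
```

>>> {"op": "servo_tool", "data": {"rows": "0 0 0 0 0 0 -1;0 0 0 0 0 0 -1;0 0 0 0 0 0 -1;0 0 0 0 0 0 -1;0 0 0 0 0 0 -1;0 0 0 0 0 0 -1", "force": 70}}

```text
time: 5.9
tcp_pos: [477.5, -215.8, 4.5]
orientation: [179.9, 0.3, 79.0]
wrist_force: [-0.6, -0.2, -2.5]
finger_gap: 24.3
```

>>> {"op": "servo_tool", "data": {"rows": "0 0 0 0 0 -1 -1;0 0 0 0 0 -2 -1;0 0 0 0 0 -2 -1;0 0 0 0 0 -2 -1;0 0 0 0 0 -1 -1;0 0 0 0 0 0 -1;0 0 0 0 0 0 -1"}}

```text
time: 6.6
tcp_pos: [476.5, -214.9, 89.0]
orientation: [180.0, 0.3, 79.0]
wrist_force: [0.4, -0.5, -3.6]
finger_gap: 24.9
```

```bash
python3 - <<'E'
from h import *
snap('wrist','wrist4');snap('scene','scene4');snap('top','top4')
s=env.state();print(s['tcp_pos'],s['orientation'],s['wrist_force'],s['finger_gap'])
a=cv2.imread('pics/wrist4.png');b=cv2.imread('pics/scene4.png')[170:350,240:440];c=cv2.imread('pics/top4.png')[160:290,230:420]
cv2.imwrite('pics/c4.png',np.hstack([cv2.resize(b,(400,360)),cv2.resize(c,(400,274))[:,:].copy() if 0 else cv2.resize(c,(400,360))]))
E
```

```text
wrist ['pixels', 'fx', 'fy', 'cx', 'cy', 'pose'] 320.2833348808287 320.2833348808287 276.0338584393016 211.09873846212912 [[0.982, 0.184, 0.051, 490.233], [-0.191, 0.944, 0.268, -148.094], [0.001, -0.272, 0.962, 229.913], [0.0, 0.0, 0.0, 1.0]]
scene ['pixels', 'fx', 'fy', 'cx', 'cy', 'pose'] 402.053671016418 402.053671016418 286.27295172379235 203.04609333000792 [[0.54, 0.494, -0.681, -111.862], [-0.841, 0.339, -0.421, -553.946], [0.023, 0.801, 0.599, 577.619], [0.0, 0.0, 0.0, 1.0]]
top ['pixels', 'fx', 'fy', 'cx', 'cy', 'pose'] 393.32725740253903 393.32725740253903 283.41845394442487 206.79401722684884 [[0.006, 0.998, -0.07, 399.04], [-1.0, 0.007, 0.018, -193.615], [0.019, 0.07, 0.997, 895.04], [0.0, 0.0, 0.0, 1.0]]
[ 476.16843801 -214.70362097   88.36671851] [-179.97100525    0.23346457   79.00244762] [ 0.17525682 -0.66061779 -3.22785231] 24.75682879403218
```

View pics/c4.png

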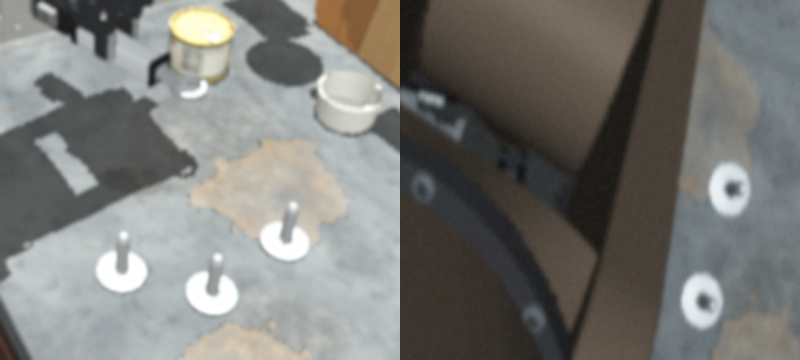

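View pics/wrist4.png

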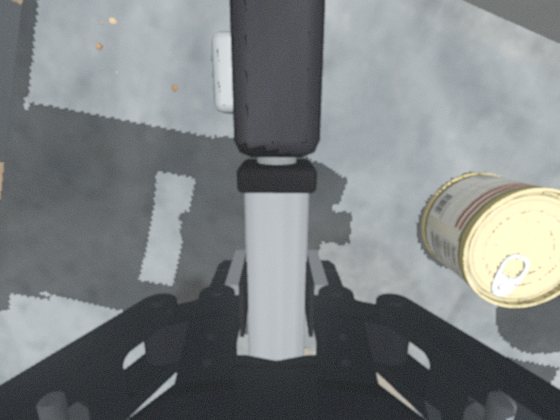

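>>> {"op": "servo_tool", "data": {"rows": "0 0 0 -1 -0.2 0 -1;0 0 0 -2 -0.25 0 -1;0 0 0 -2.5 -0.25 0 -1;0 0 0 -2.5 -0.25 0 -1;0 0 0 -2.5 -0.25 0 -1;0 0 0 -2 -0.25 0 -1;0 0 0 -1 -0.2 0 -1;0 0 0 0 0 0 -1;0 0 0 0 0 0 -1;0 0 0 0 0 0 -1"}}

```text
time: 7.75
tcp_pos: [428.1, -349.2, 83.0]
orientation: [-179.5, -0.0, 79.1]
wrist_force: [0.5, -0.0, -3.6]
finger_gap: 24.7
```

```bash
cat > look.py <<'E'
from h import *
import sys
k=sys.argv[1]; L=[float(v) for v in sys.argv[2:]] or []
snap('scene','scene'+k);snap('top','top'+k)
s=env.state();print(s['time'],s['tcp_pos'],s['orientation'],s['wrist_force'],s['wrist_torque'],s['finger_gap'])
b=cv2.imread(f'pics/scene{k}.png')[190:310,300:420];c=cv2.imread(f'pics/top{k}.png')[170:270,310:410]
cv2.imwrite(f'pics/c{k}.png',np.hstack([cv2.resize(b,(400,400),interpolation=cv2.INTER_CUBIC),cv2.resize(c,(400,400),interpolation=cv2.INTER_CUBIC)]))
E
python3 look.py 5
```

```text
scene ['pixels', 'fx', 'fy', 'cx', 'cy', 'pose'] 402.053671016418 402.053671016418 286.27295172379235 203.04609333000792 [[0.54, 0.494, -0.681, -111.862], [-0.841, 0.339, -0.421, -553.946], [0.023, 0.801, 0.599, 577.619], [0.0, 0.0, 0.0, 1.0]]
top ['pixels', 'fx', 'fy', 'cx', 'cy', 'pose'] 393.32725740253903 393.32725740253903 283.41845394442487 206.79401722684884 [[0.006, 0.998, -0.07, 399.04], [-1.0, 0.007, 0.018, -193.615], [0.019, 0.07, 0.997, 895.04], [0.0, 0.0, 0.0, 1.0]]
7.85 [ 428.37379243 -349.05044822   83.08702494] [-1.79478389e+02  5.57149659e-03  7.90974044e+01] [-0.9060301   0.00808097 -2.9481797 ] [-0.04464303 -0.03702013  0.01630013] 24.536208716629584
```

View pics/c5.png

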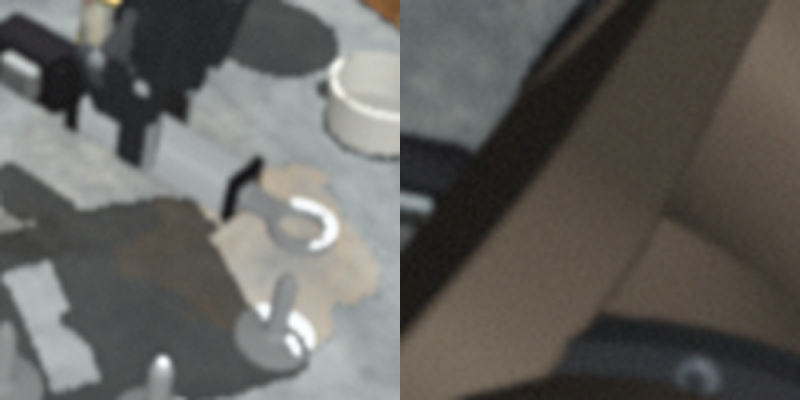

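```bash
python3 - <<'E'
from h import *
w=np.load('pics/scene5.npz')
S=lambda a,b,z:ray(w,300+a*.3,190+b*.3,z).round(1)
print('eye',[S(302,223,z) for z in(92,96,100)],'tip',S(288,278,50),'fl',S(275,335,8))
print('pred eye',[428.4-95.8*.189,-349-95.8*.982])
print([((np.array(proj(w,(x,-443,z)))-[300,190])/.3).round(0) for x,z in((410,96),(414,96),(418,96),(414,52))])
E
python3 - <<'E'
import cv2
b=cv2.imread('pics/scene5.png')[235:305,350:420]
cv2.imwrite('pics/c5b.png',cv2.resize(b,(560,560),interpolation=cv2.INTER_CUBIC))
E
```

```text
eye [array([ 411.9, -444.8,   92. ]), array([ 407.6, -445.7,   96. ]), array([ 403.3, -446.6,  100. ])] tip [ 412.9 -444.4   50. ] fl [ 409.9 -445.6    8. ]
pred eye [410.2938, -443.0756]
[array([299., 218.]), array([302., 214.]), array([304., 209.]), array([287., 273.])]
```

View pics/c5b.png

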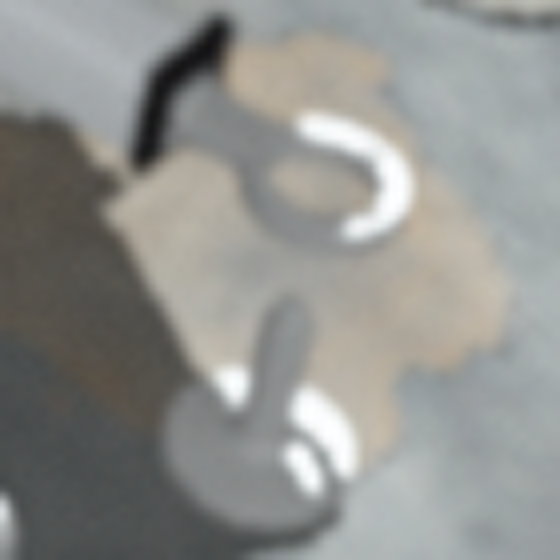

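>>> {"op": "servo_tool", "data": {"rows": "-0.009 0 0 0.2 0.4 0.5 -1;0 0 0 0 0 1 -1;0 0 0 0 0 0.7 -1;0 0 0 0 0 0 -1;0 0 0 0 0 0 -1"}}

```text
time: 8.35
tcp_pos: [433.6, -345.9, 58.7]
orientation: [180.0, -0.0, 79.2]
wrist_force: [-0.5, -0.1, -3.3]
finger_gap: 24.6
```

```bash
python3 look.py 6|tail -1; python3 - <<'E'
import cv2
b=cv2.imread('pics/scene6.png')[235:305,350:420]
cv2.imwrite('pics/c6b.png',cv2.resize(b,(560,560),interpolation=cv2.INTER_CUBIC))
E
```

```text
8.45 [ 433.61790903 -346.04405427   58.98049417] [ 1.79977938e+02 -1.01715922e-02  7.92335519e+01] [ 0.01444684 -0.48040409 -2.54278182] [-0.06522452  0.02955157  0.00015672] 24.659665991736155
```

View pics/c6b.png

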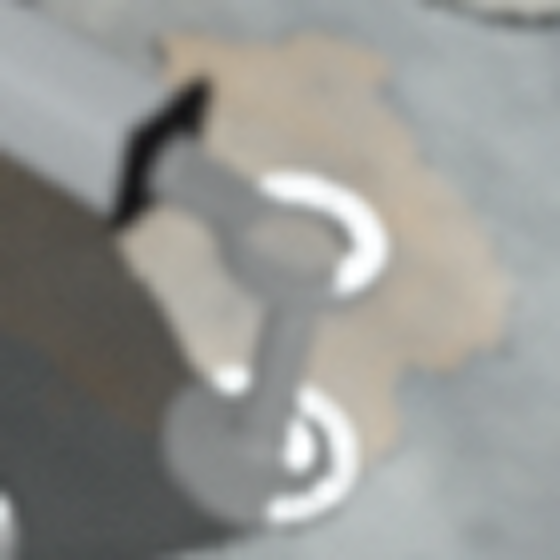

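```bash
python3 - <<'E'
from h import *
w=np.load('pics/scene6.npz')
S=lambda a,b,z:ray(w,350+a/8,235+b/8,z).round(1)
print('eye',S(303,236,71.5),'hole',S(295,245,71.5),'tip',S(293,300,52))
for p in((413,-444.5,52),(413,-444.5,71.5),(413,-444.5,63.5)): print((np.array(proj(w,p))-[350,235])*8)
E
```

```text
eye [ 413.2 -443.1   71.5] hole [ 409.6 -442.6   71.5] tip [ 413.2 -444.3   52. ]
[293.42743158 300.90164989]
[308.73565587 239.0530004 ]
[302.39456932 264.67240812]
```

>>> {"op": "servo_tool", "data": {"rows": "0 0 0 -0.15 0 0.5 -1;0 0 0 0 0 0.8 -1;0 0 0 0 0 0.8 -1;0 0 0 0 0 0 -1;0 0 0 0 0 0 -1"}}

```text
time: 8.95
tcp_pos: [433.4, -348.1, 36.3]
orientation: [179.9, 0.0, 79.2]
wrist_force: [0.8, 0.3, -3.4]
finger_gap: 24.9
```

```bash
python3 look.py 7|tail -1; python3 - <<'E'
import cv2
b=cv2.imread('pics/scene7.png')[235:305,350:420]
cv2.imwrite('pics/c7b.png',cv2.resize(b,(560,560),interpolation=cv2.INTER_CUBIC))
E
```

```text
9.05 [ 433.47746469 -348.07313637   36.52430172] [1.79935313e+02 1.43302725e-02 7.92097082e+01] [ 0.26309898 -0.05742872 -3.90463735] [-0.01794639 -0.00954099  0.00135513] 24.857996818139576
```

View pics/c7b.png

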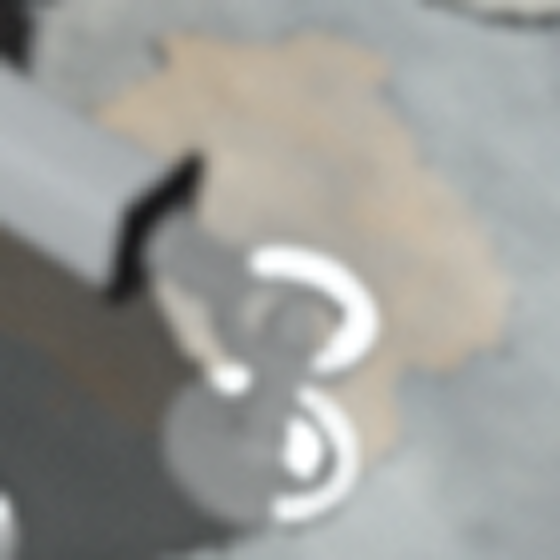

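The post tip at crop (293,305) now shows inside the ring, well centred. I'll lower the rest of the way.

>>> {"op": "servo_tool", "data": {"rows": "0 0 0 0 0 0.7 -1;0 0 0 0 0 0.8 -1;0 0 0 0 0 0.7 -1;0 0 0 0 0 0.3 -1;0 0 0 0 0 0 -1;0 0 0 0 0 0 -1"}}

```text
time: 9.65
tcp_pos: [433.6, -348.2, 9.3]
orientation: [179.9, 0.0, 79.2]
wrist_force: [0.2, 0.3, -3.4]
finger_gap: 24.6
```

```bash
python3 look.py 8|tail -1; python3 - <<'E'
import cv2
b=cv2.imread('pics/scene8.png')[235:305,350:420]
cv2.imwrite('pics/c8b.png',cv2.resize(b,(560,560),interpolation=cv2.INTER_CUBIC))
E
```

```text
9.75 [ 433.670116   -348.20937136    9.50778904] [1.79911655e+02 3.13982144e-02 7.92183316e+01] [ 0.69678226 -0.37114465 -2.82681965] [-0.00565883 -0.00680968  0.08251069] 24.604937374752165
```

View pics/c8b.png

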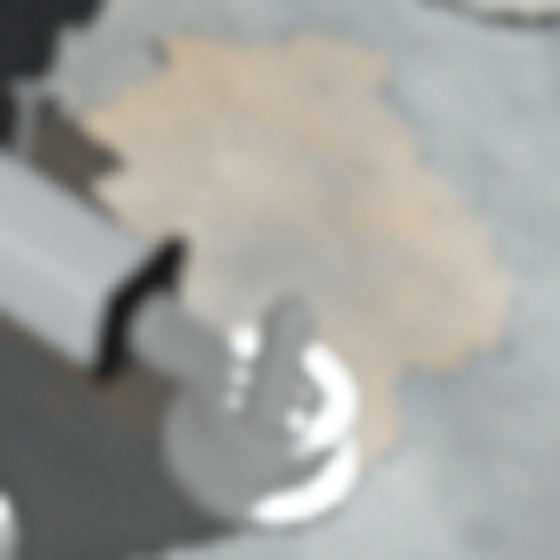

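>>> {"op": "servo_tool", "data": {"rows": "0 0 0 0 0 0.3 -1;0 0 0 0 0 0.2 -1;0 0 0 0 0 0 -1;0 0 0 0 0 0 -1"}}

```text
time: 10.15
tcp_pos: [434.1, -348.6, 4.7]
orientation: [179.8, 0.1, 79.2]
wrist_force: [0.4, 0.1, -3.6]
finger_gap: 24.7
```

>>> {"op": "servo_tool", "data": {"rows": "0 0 0 0 0 0.1 -1;0 0 0 0 0 0.1 -1;0 0 0 0 0 0 -1;0 0 0 0 0 0 -1"}}

```text
time: 10.55
tcp_pos: [434.3, -348.8, 5.1]
orientation: [179.8, 0.1, 79.2]
wrist_force: [0.0, 0.3, -4.0]
finger_gap: 24.2
```

>>> {"op": "servo_tool", "data": {"rows": "0 0 0 0 0 0.3 -1;0 0 0 0 0 0 -1;0 0 0 0 0 0 -1"}}

```text
time: 10.85
tcp_pos: [434.9, -349.2, 5.4]
orientation: [179.7, 0.2, 79.2]
wrist_force: [-0.1, -0.0, -3.4]
finger_gap: 24.4
```

>>> {"op": "servo_tool", "data": {"rows": "0 0 0 0 0 0.6 -1;0 0 0 0 0 0 -1"}}

```text
time: 11.05
tcp_pos: [435.6, -350.0, 1.3]
orientation: [179.6, 0.3, 79.2]
wrist_force: [0.8, 0.5, -3.1]
finger_gap: 24.9
```

```bash
python3 look.py 9|tail -1; python3 - <<'E'
import cv2
b=cv2.imread('pics/scene9.png')[205:305,320:420]
cv2.imwrite('pics/c9b.png',cv2.resize(b,(600,600),interpolation=cv2.INTER_CUBIC))
E
```

```text
11.15 [ 435.52403788 -349.88618903    0.93747507] [179.58133895   0.24078308  79.22869612] [-0.04745895  0.00850633 -2.80616423] [-0.02305072  0.06101727 -0.012146  ] 24.599292745573496
```

View pics/c9b.png

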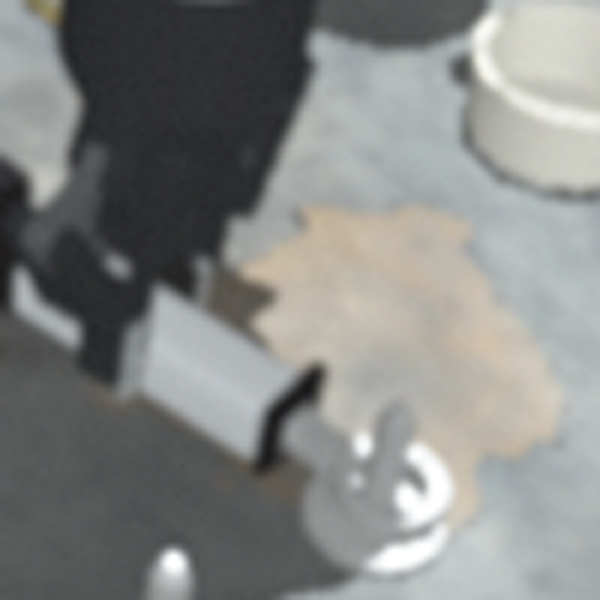

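>>> {"op": "servo_tool", "data": {"rows": "0 0 0 0 0 0 -0.2;0 0 0 0 0 0 0.1;0 0 0 0 0 0 0.3;0 0 0 0 0 0 0.5;0 0 0 0 0 0 0.5"}}

```text
time: 11.65
tcp_pos: [435.4, -349.7, -0.2]
orientation: [179.6, 0.2, 79.2]
wrist_force: [-0.6, -0.6, 0.2]
finger_gap: 64.5
```

```bash
python3 look.py 10|tail -1; python3 - <<'E'
import cv2
b=cv2.imread('pics/scene10.png')[205:305,320:420]
cv2.imwrite('pics/c10b.png',cv2.resize(b,(600,600),interpolation=cv2.INTER_CUBIC))
E
```

```text
11.75 [ 4.35364126e+02 -3.49727288e+02 -2.11016560e-01] [179.631351     0.2076368   79.22705497] [0.04414021 0.09021585 0.13538848] [-0.01534689  0.02629812  0.00244759] 64.58646509612385
```

View pics/c10b.png

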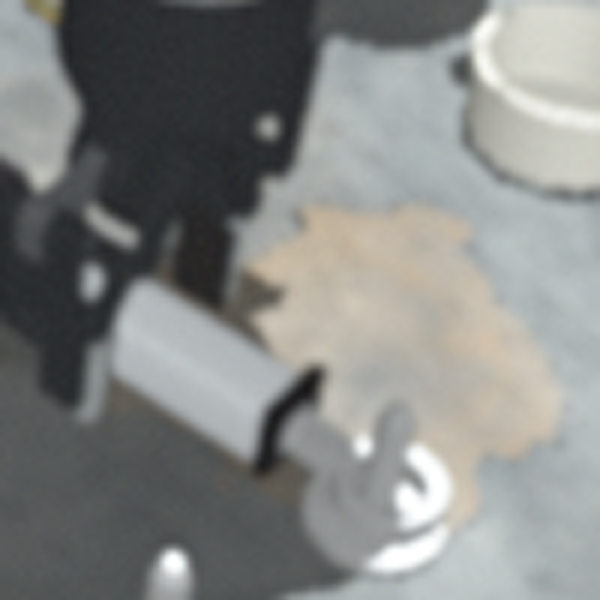

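>>> {"op": "servo_tool", "data": {"rows": "0 0 0 0 0 -1.5 0.8;0 0 0 0 0 -3 1;0 0 0 0 0 -3 1;0.006 0.004 0 1.5 0 -1 1;0 0 0 2.5 0 0 1;0 0 0 2.5 0 0 1;0 0 0 1 0 0 1;0 0 0 0 0 0 1;0 0 0 0 0 0 1"}}

```text
time: 12.65
tcp_pos: [449.6, -271.7, 93.0]
orientation: [179.9, -0.0, 79.2]
wrist_force: [0.4, 0.2, -0.5]
finger_gap: 85.3
```

```bash
python3 - <<'E'
from h import *
snap('wrist','wrist11')
s=env.state();print(s['time'],s['tcp_pos'],s['orientation'],s['qpos'])
E
```

```text
wrist ['pixels', 'fx', 'fy', 'cx', 'cy', 'pose'] 320.2833348808287 320.2833348808287 276.0338584393016 211.09873846212912 [[0.982, 0.181, 0.049, 462.812], [-0.188, 0.946, 0.264, -205.491], [0.002, -0.268, 0.963, 234.242], [0.0, 0.0, 0.0, 1.0]]
12.7 [ 449.5466716  -271.87139803   92.97698687] [ 1.79899491e+02 -1.10101486e-02  7.91897275e+01] [-3.45063090e+01  2.85894061e+01  1.14936987e+02  8.50861355e-02
  3.63860265e+01 -2.37644860e+01]
```

View pics/wrist11.png

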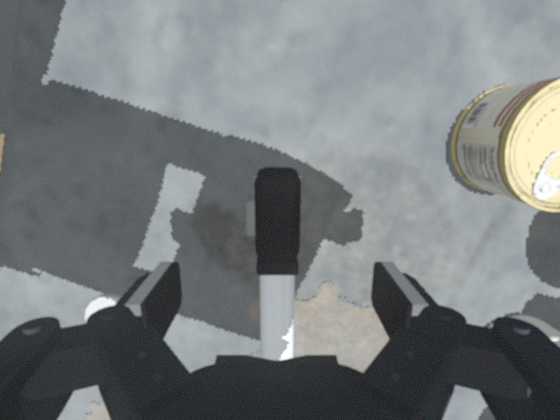

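```bash
python3 - <<'E'
from h import *
w=np.load('pics/wrist11.npz')
a=ray(w,278,169,39);b=ray(w,252,219,20);n=ray(w,277,345,26)
print(a,b,n); d=a-n; print(np.degrees(np.arctan2(d[1],d[0])))
u=np.array([np.cos(np.radians(79.2)),np.sin(np.radians(79.2))])
print('grip from end',a[:2]-32*u,'from post',np.array([414.5,-442.5])+180*u)
E
```

```text
[ 459.12636245 -232.93652776   39.        ] [ 434.40958261 -266.58442893   20.        ] [ 433.10952472 -366.87318678   26.        ]
79.00734220335079
grip from end [ 453.13016039 -264.36971978] from post [ 448.22863663 -265.68829487]
```

>>> {"op": "servo_tool", "data": {"rows": "0 0 0 0.4 0.1 2 1;0 0 0 0.3 0 2.5 1;0 0 0 0 0 2 1;0 0 0 0 0 0.8 1;0 0 0 0 0 0 1;0 0 0 0 0 0 1", "force": 25}}

```text
time: 13.3
tcp_pos: [452.5, -269.8, 18.0]
orientation: [179.8, 0.1, 79.0]
wrist_force: [0.2, -1.0, 0.6]
finger_gap: 85.1
```

```bash
python3 - <<'E'
from h import *
snap('wrist','wrist12')
s=env.state();print(s['time'],s['tcp_pos'],s['orientation'],s['wrist_force'])
E
```

```text
wrist ['pixels', 'fx', 'fy', 'cx', 'cy', 'pose'] 320.2833348808287 320.2833348808287 276.0338584393016 211.09873846212912 [[0.981, 0.186, 0.048, 465.77], [-0.192, 0.945, 0.265, -203.513], [0.003, -0.269, 0.963, 159.124], [0.0, 0.0, 0.0, 1.0]]
13.35 [ 452.62504161 -269.90478269   18.20949474] [1.79769691e+02 6.44564989e-02 7.89626903e+01] [ 0.22236373  0.57728228 -0.07825529]
```

View pics/wrist12.png

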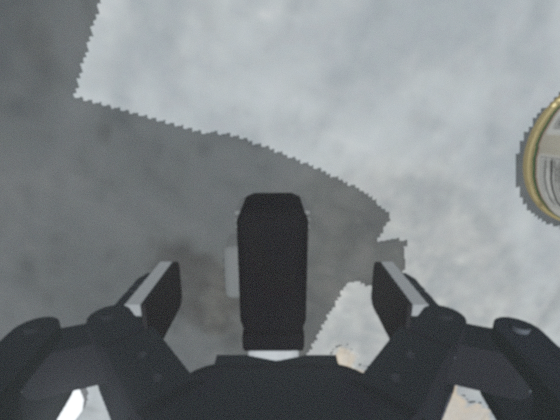

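```bash
python3 - <<'E'
from h import *
w=np.load('pics/wrist12.npz')
print('end',ray(w,272,193,39),'end lo',ray(w,272,193,20),'but',ray(w,227,272,24), ray(w,230,247,24),ray(w,230,298,24))
E
```

```text
end [ 459.60636998 -229.16817645   39.        ] end lo [ 458.63150306 -233.2260167    20.        ] but [ 431.13510512 -264.98441616   24.        ] [ 435.34174423 -253.18484695   24.        ] [ 429.39244282 -278.40710478   24.        ]
```

>>> {"op": "servo_tool", "data": {"rows": "0 0 0 0.3 -0.1 0.8 1;0 0 0 0 0 0.8 1;0 0 0 0 0 0 1;0 0 0 0 0 0 1"}}

```text
time: 13.75
tcp_pos: [453.3, -267.4, 2.7]
orientation: [179.6, 0.1, 79.0]
wrist_force: [-0.1, 1.0, 0.2]
finger_gap: 85.4
```

>>> {"op": "servo_tool", "data": {"rows": "0 0 0 0 0 0 -1;0 0 0 0 0 0 -1;0 0 0 0 0 0 -1;0 0 0 0 0 0 -1;0 0 0 0 0 0 -1;0 0 0 0 0 0 -1", "force": 45}}

```text
time: 14.35
tcp_pos: [453.6, -267.5, 3.5]
orientation: [179.6, 0.2, 79.0]
wrist_force: [-0.1, -0.5, -0.2]
finger_gap: 29.7
```

>>> {"op": "servo_tool", "data": {"rows": "0 0 0 0.5 0 0 -1;0 0 0 0.7 0 0 -1;0 0 0 0.8 0 0 -1;0 0 0 0.8 0 0 -1;0 0 0 0 0 0 -1"}}

```text
time: 14.85
tcp_pos: [459.6, -238.0, 3.4]
orientation: [179.5, 0.2, 78.9]
wrist_force: [-3.1, -3.0, -0.6]
finger_gap: 29.7
```

>>> {"op": "servo_tool", "data": {"rows": "0 0 0 0.8 0 0 -1;0 0 0 0.8 0 0 -1;0 0 0 0.8 0 0 -1;0 0 0 0.8 0 0 -1;0 0 0 0 0 0 -1"}}

```text
time: 15.35
tcp_pos: [466.3, -204.1, 3.3]
orientation: [179.5, 0.2, 79.0]
wrist_force: [-2.3, -4.5, -1.4]
finger_gap: 29.9
```

>>> {"op": "servo_tool", "data": {"rows": "0 0 0 0.8 -0.05 0 -1;0 0 0 0.8 -0.05 0 -1;0 0 0 0.8 -0.05 0 -1;0 0 0 0.5 0 0 -1;0 0 0 0 0 0 -1"}}

```text
time: 15.85
tcp_pos: [470.8, -174.1, 3.1]
orientation: [179.5, 0.2, 79.0]
wrist_force: [-0.9, -5.0, -0.0]
finger_gap: 29.9
```

```bash
python3 look.py 20|tail -1; python3 - <<'E'
from h import *
i=cv2.imread('pics/scene20.png')[150:310,220:430]
cv2.imwrite('pics/c20b.png',cv2.resize(i,None,fx=3.7,fy=3.7,interpolation=cv2.INTER_CUBIC))
E
```

```text
15.95 [ 470.74383745 -174.62424285    3.16636191] [179.49704361   0.20697798  79.01249848] [-2.43493934 -4.92925746 -1.48074987] [-0.64448297  0.31462409 -0.15010712] 30.002236988087386
```

View pics/c20b.png

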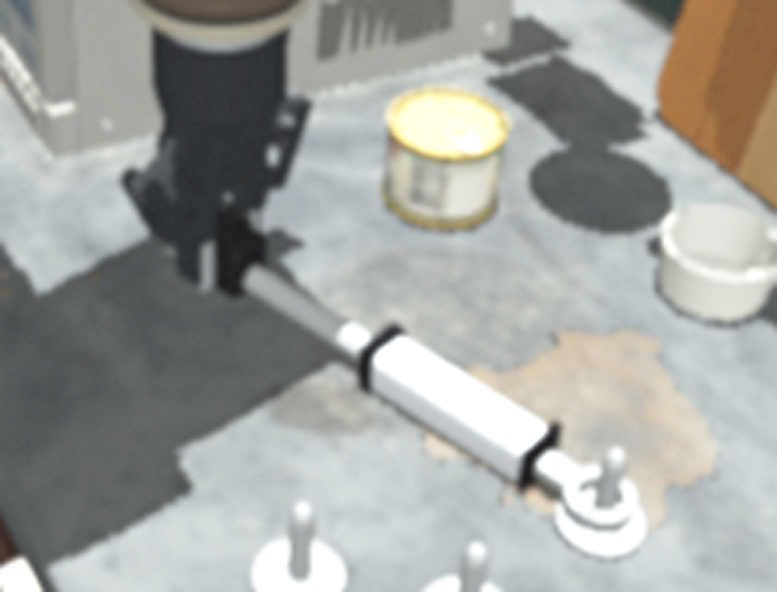

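>>> {"op": "servo_tool", "data": {"rows": "0 0 0 0.5 0 0 -1;0 0 0 0.4 0 0 -1;0 0 0 0 0 0 -1", "force": 60}}

```text
time: 16.25
tcp_pos: [472.6, -166.5, 3.2]
orientation: [179.5, 0.2, 79.0]
wrist_force: [-2.1, -3.8, -1.2]
finger_gap: 29.2
```

>>> {"op": "servo_tool", "data": {"rows": "0 0 0 0.3 0 0 -1;0 0 0 0 0 0 -1"}}

```text
time: 16.45
tcp_pos: [473.1, -164.0, 3.2]
orientation: [179.5, 0.2, 78.9]
wrist_force: [-1.8, -4.1, -1.3]
finger_gap: 29.5
```

>>> {"op": "servo_tool", "data": {"rows": "0 0 0 0.3 0 0 -1;0 0 0 0 0 0 -1"}}

```text
time: 16.65
tcp_pos: [473.6, -162.4, 3.1]
orientation: [179.5, 0.3, 78.9]
wrist_force: [-3.2, -4.6, -1.3]
finger_gap: 29.2
```

>>> {"op": "servo_tool", "data": {"rows": "0 0 0 0.3 0 0 -1;0 0 0 0 0 0 -1"}}

```text
time: 16.85
tcp_pos: [474.4, -162.6, 3.3]
orientation: [179.4, 0.4, 78.8]
wrist_force: [-3.2, -3.9, -1.7]
finger_gap: 29.6
```

>>> {"op": "servo_tool", "data": {"rows": "0 0 0 0.3 0 0 -1;0 0 0 0.4 0 0 -1"}}

```text
time: 17.05
tcp_pos: [476.4, -161.2, 3.5]
orientation: [179.2, 0.5, 78.7]
wrist_force: [-21.3, -78.5, -5.4]
finger_gap: 29.3
```

>>> {"op": "servo_tool", "data": {"rows": "0 0 0 0.6 0 0 -1"}}

```text
time: 17.15
tcp_pos: [478.4, -159.8, 3.8]
orientation: [179.0, 0.7, 78.7]
wrist_force: [-22.9, -84.4, -4.9]
finger_gap: 29.4
```

>>> {"op": "servo_tool", "data": {"rows": "0 0 0 0 0 0 -1"}}

```text
time: 17.25
tcp_pos: [478.3, -162.0, 3.8]
orientation: [178.9, 0.8, 78.6]
wrist_force: [-3.5, -3.6, -3.1]
finger_gap: 29.4
```

```bash
python3 look.py 21|tail -1; python3 - <<'E'
from h import *
i=cv2.imread('pics/scene21.png')[150:310,220:430]
cv2.imwrite('pics/c21b.png',cv2.resize(i,None,fx=3.7,fy=3.7,interpolation=cv2.INTER_CUBIC)); snap('wrist','wrist21')
s=env.state();print(s['wrist_force'],s['tcp_pos'])
E
```

```text
17.35 [ 477.9415257  -161.18038889    3.68805765] [179.00086967   0.73141628  78.5990524 ] [ -6.83575302 -20.98587337  -2.95165907] [-3.11772639  1.11169152 -0.64157334] 29.401168286531497
wrist ['pixels', 'fx', 'fy', 'cx', 'cy', 'pose'] 320.2833348808287 320.2833348808287 276.0338584393016 211.09873846212912 [[0.98, 0.195, 0.039, 490.061], [-0.198, 0.94, 0.278, -92.893], [0.017, -0.28, 0.96, 143.98], [0.0, 0.0, 0.0, 1.0]]
[ -7.15641684 -22.81929902  -3.99252857] [ 477.99528234 -161.1517434     3.69726249]
```

View pics/c21b.png

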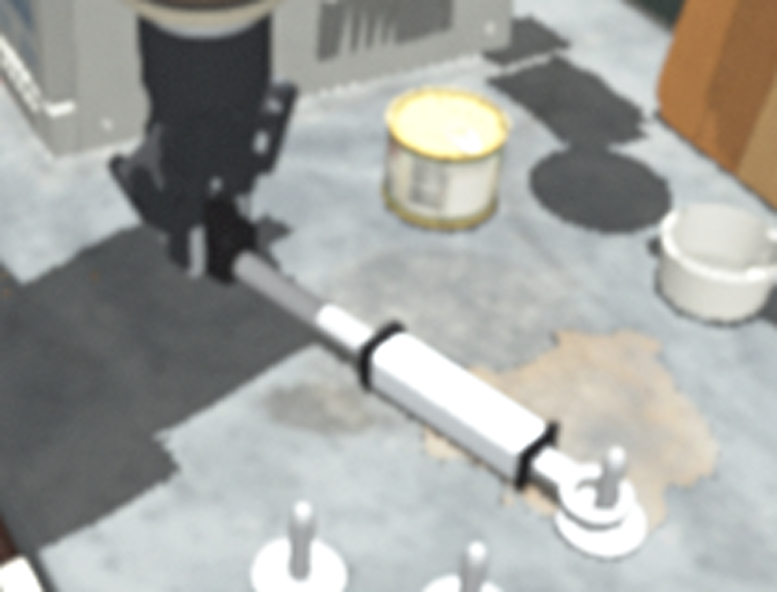

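View pics/wrist21.png

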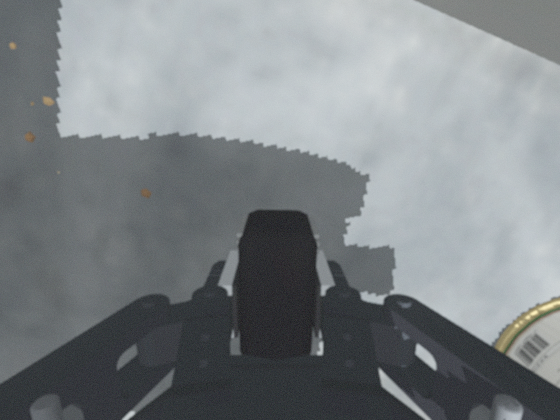

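```bash
python3 - <<'E'
from h import *
w=np.load('pics/wrist21.npz'); s=np.load('pics/scene21.npz')
e=ray(w,277,211,40); S=lambda a,b,z:ray(s,220+a/3.7,150+b/3.7,z)
p=np.array([414.5,-442.5]); print(e,np.linalg.norm(e[:2]-p)); tc=np.array([478,-161.2]); print('tcp-post',np.linalg.norm(tc-p))
eye=S(597,493,17);col=S(382,350,15); inn=S(243,262,20); print('eye',eye,'collar',col,'handle back',inn,np.linalg.norm((inn-col)[:2]),np.linalg.norm((inn-eye)[:2]))
st=env.state(); print(st['time'],st['wrist_force'],st['tcp_pos'],st['joint_vel'])
E
```

```text
[ 486.14228194 -123.06823187   40.        ] 327.367180783855
tcp-post 288.3781198357462
eye [ 416.93712069 -438.91788531   17.        ] collar [ 451.0195592  -298.33451859   15.        ] handle back [ 467.10633184 -195.8067465    20.        ] 103.78211938551797 248.23371157203943
17.4 [ -7.15641684 -22.81929902  -3.99252857] [ 477.99528234 -161.1517434     3.69726249] [ 0.11174459  0.06732595 -0.05870356 -0.15083549 -0.10887934 -0.0057094 ]
```

```bash
python3 - <<'E'
from h import *
for i in range(8): env.capture('scene'); st=env.state(); print(st['time'].__round__(2),st['wrist_force'].round(1),st['tcp_pos'].round(2),st['finger_gap'].__round__(2))
snap('scene','scene22');snap('top','top22')
E
```

```text
17.45 [ -8.  -23.5  -3.9] [ 478.04 -161.14    3.68] 29.31
17.5 [ -8.6 -23.2  -3.6] [ 478.01 -161.14    3.68] 29.58
17.55 [ -9.  -23.   -3.4] [ 478.06 -161.16    3.69] 29.51
17.6 [ -7.8 -24.3  -2.8] [ 478.02 -161.11    3.7 ] 29.57
17.65 [ -8.4 -23.5  -3.5] [ 478.01 -161.11    3.67] 29.55
17.7 [ -7.6 -23.6  -3. ] [ 478.03 -161.15    3.7 ] 29.34
17.75 [ -8.3 -23.   -3.5] [ 478.04 -161.13    3.68] 29.0
17.8 [ -8.7 -22.9  -4.1] [ 478.05 -161.14    3.69] 29.54
scene ['pixels', 'fx', 'fy', 'cx', 'cy', 'pose'] 402.053671016418 402.053671016418 286.27295172379235 203.04609333000792 [[0.54, 0.494, -0.681, -111.862], [-0.841, 0.339, -0.421, -553.946], [0.023, 0.801, 0.599, 577.619], [0.0, 0.0, 0.0, 1.0]]
top ['pixels', 'fx', 'fy', 'cx', 'cy', 'pose'] 393.32725740253903 393.32725740253903 283.41845394442487 206.79401722684884 [[0.006, 0.998, -0.07, 399.04], [-1.0, 0.007, 0.018, -193.615], [0.019, 0.07, 0.997, 895.04], [0.0, 0.0, 0.0, 1.0]]
```

View pics/scene22.png

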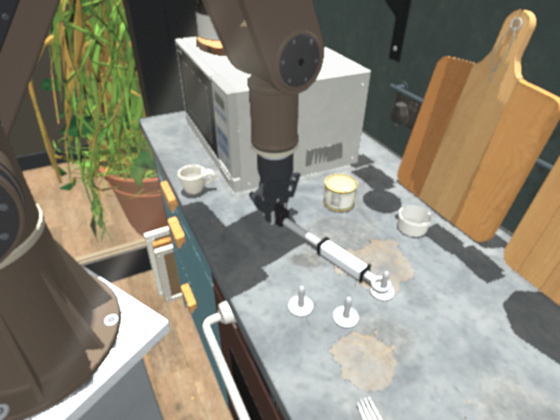

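View pics/top22.png

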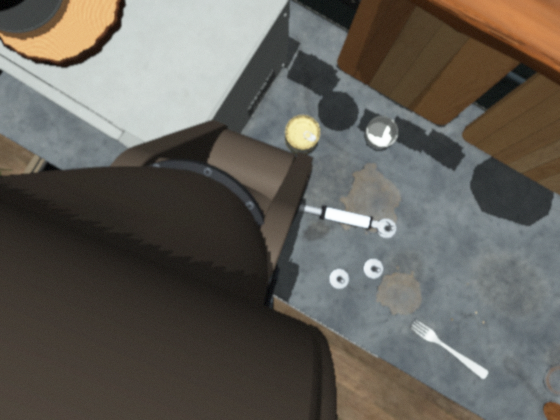

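```bash
python3 -c "
from bench import env
print(env.hand_in()); s=env.state(); print(s['wrist_force'],s['tcp_pos'],s['finger_gap'])"
```

```text
the job is handed in; nothing more can be done
None
the job is handed in; nothing more can be done
```

I hooked the shut rail over the farthest post and lowered it onto the worktop. I then squeezed the release button in with the grip, drew the handle out to the second stop, and handed in while holding it there. The job took about 17.9 s, and no verdict came back.

**Last checks before handing in**
- **Extension:** the scene picture gave 104 mm between collar and handle, which is the expected value at full draw. From the eye to the handle's back I read 248 mm against 252 mm expected. A wrist-picture estimate of the handle end came out about 9 mm longer than expected.
- **Hold:** the pull stayed at about 24–25 N against the stop, with the position steady to about 0.1 mm over 0.4 s.
- **Button:** the finger opening was 29–30 mm, so the button was in.
- **Eye:** the pictures showed it still on the post.
- **Bystanders:** the tin, the bowl and the mug looked unmoved.

**What went less cleanly**
- **Pull at the stop:** the wrist force briefly reached at least 87 N when the handle hit the firm end, under the 120 N limit. I eased it off at once.
- **Lowering the rail:** the wrist still showed its weight (about 3 N) when I opened the fingers, so it may have dropped about a millimetre. The pictures before and after showed no visible change.
- **Final tool tilt:** the tool was about 1° off vertical at the end.

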